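# Hold a sight glass in the light gauge

## Task

One of the four sight-glass cells standing in the rack is broken: put it in the grey scrap bin. Then take any one of the whole cells, gripping it only by its two bare matt sides and never touching the clear windows, and hold it upright in the light path of the bench gauge, centred between the lenses with its windows squarely facing them and clear of the gauge; finish while still holding it there. Do not knock the gauge, and leave the other two cells standing in the rack and the loose blocks beside them where they are.

Things in the scene. Friction and masses are not known exactly. Their poses are not given: they have to be found in the camera images.
- cell_a_center (a point): middle (35 mm above its underside) of a whole sight-glass cell: upright aluminium frame 34 mm along its y, 20 mm along x, 70 mm tall, with a 15 mm wide, 9 mm high pipe nipple on top; 0.1 kg. Its +-x faces carry the clear windows, 28 mm wide, 38 mm tall, 1 mm proud. Its +-y faces (34 mm apart, 18 mm wide) are bare matt metal, bottom to top: grip there. z is up
- cell_b_center (a point): middle (35 mm above its underside) of a whole sight-glass cell: upright aluminium frame 34 mm along its y, 20 mm along x, 70 mm tall, with a 15 mm wide, 9 mm high pipe nipple on top; 0.1 kg. Its +-x faces carry the clear windows, 28 mm wide, 38 mm tall, 1 mm proud. Its +-y faces (34 mm apart, 18 mm wide) are bare matt metal, bottom to top: grip there. z is up
- cell_c_center (a point): middle (35 mm above its underside) of a whole sight-glass cell: upright aluminium frame 34 mm along its y, 20 mm along x, 70 mm tall, with a 15 mm wide, 9 mm high pipe nipple on top; 0.1 kg. Its +-x faces carry the clear windows, 28 mm wide, 38 mm tall, 1 mm proud. Its +-y faces (34 mm apart, 18 mm wide) are bare matt metal, bottom to top: grip there. z is up
- cell_a_windows: the two clear glass windows of cell_a, part of it; same axes, origin at the centre of the cell's underside
- cell_b_windows: the two clear glass windows of cell_b, part of it; same axes, origin at the centre of the cell's underside
- cell_c_windows: the two clear glass windows of cell_c, part of it; same axes, origin at the centre of the cell's underside
- cell_broken_center (a point): the broken cell: same foot and side posts, but its top and most of the glass are gone. It is open above; the +y post ends 58 mm above its underside, the -y post 46 mm. The point lies on its mid-line 34 mm above its underside; axes as for the whole cells; the posts are 34 mm over their outer +-y faces
- rack: grey plastic rack 215 (its x) x 62 x 17 mm, fixed; origin under its centre. Four pockets along its x, 55 mm apart, each 22 x 36 mm, 12 mm deep (floor 5 mm above the trolley top). The cells stand in them in any order, with 1 mm play, axes as the rack's: windows face along the row. A whole cell's middle is then 40 mm above the trolley top
- scrap_bin: open grey plastic bin, 158 mm (its x) x 220 mm (its y) over the rim, 86 mm high, inside about 126 x 186 mm, floor 3 mm; fixed; two scrap bolts (up to 20 mm high) lie at its ends, the middle is free; origin at the centre of its underside
- gauge: bench light gauge, fixed: steel base plate 180 (its x) x 84 mm, top 12 mm above the trolley, and two grey housings 44 x 58 mm, tops 92 mm above the trolley, whose 29 mm lens barrels face each other along its x. Between the housings are 74 mm, between the barrels 60 mm, open above and to +-y. Origin at the centre of its underside
- beam (a point): middle of the light path, half-way between the two lenses, on their common axis, 65 mm above the trolley top. x runs along the light, z up. The light is a pencil about 8 mm thick
- nylon_block: white nylon block lying on the trolley, 24 x 50 x 24 mm; bystander
- slide_block: bronze-coloured slide block with a knurled screw, 87 x 58 x 22 mm; bystander
- stub_block: steel block with an upright round stub, 34 x 82 x 57 mm; bystander
Not all that is in view belongs to the job. Leave any yellow look-alike of the part that bears cell_c_center alone.

How it is judged:
By the outcome, as a careful person would: the job done as asked, in the order asked, and still so for the second after the job is handed in, while the arm keeps its last pose, push and grip.
It also fails if it takes over 54 s, if anything falls off the work surface, if the arm or the gripper's body presses on something with over 40 N, if the wrist force passes 120 N, or if a joint passes its speed limit or range.

## Robot

A 6-joint arm with a two-finger parallel gripper is mounted at the origin on a cart in front of the work surface, level with it; the furniture and walls round the work are solid. World frame = base frame: x ahead of the robot, y to its left, z up, the work surface at z = 0. Lengths are in m, angles in rad, forces in N, time in s.
With the tool pointing down it reaches from about 0.35 to 0.875 m from the base axis. Payload 15.5 kg.
Tool frame: the origin (TCP) lies midway between the tips of the shut fingers; the grasp point (between the pads) lies grip_depth behind it (grip_depth is the distance from the TCP to the grasp point, in m); z points along the fingers, x is the direction in which the jaws open and shut, and the axes are right-handed (so a half turn about z gives the same grasp; the last joint's range is limited). The gripper opens to 85 mm and grips with 20 to 120 N. Pads are 22 mm wide; open, the fingers measure 114 mm over their backs; the gripper's body (76 mm by 85 mm) begins 54 mm behind the grasp point. The pads swing forward as they close: fully open they stand 13 mm farther back than shut.
Start: joints at [-0.096, 0.494, 1.345, -0, 1.302, -0.096], TCP at [0.625, 0, 0.231] pointing down, gripper open.
Joint ranges: [-2.91, 2.91], [-0.82, 2.16], [0.22, 2.67], [-1.22, 4.37], [0.12, 2.79], [-3.08, 3.08]. Speed limits (rad/s): [1.89, 1.89, 2.57, 3.01, 3.01, 3.01].

## Interface

Orientations are given as [roll, pitch, yaw] about the fixed x, y, z axes, in that order (R = Rz(yaw) Ry(pitch) Rx(roll)).
In Python, from rig import * gives the robot as it stands.
- The arm moves only by the shell command python3 -m pendant 'ROWS' [FORCE]. ROWS is JSON, one flat list of numbers, 5 for each row, row after row: the shift along the tool's x, y, z scaled (see below), then the turn about the tool's z scaled (see below), then the closure, from 0 (fully open) to 1 (shut). A call has 1 to 12 rows; each row is the pose to reach, as a shift and turn from the pose measured when the call began, along the tool's axes at that moment; what a row does not reach only later rows make up. The controller multiplies each number of a shift by 400 mm and each number of a turn by 60 degrees. A row lasts 1/8 s, in which the tool goes at most 62.5 mm and 10.7 degrees, less where a joint would pass 70% of its speed; a pose out of reach is approached as far as the arm can. A call with a number of a shift or a turn outside -1 to 1 is refused whole. A call with a gripper value outside its range is refused whole. The fingers move at their own pace and stop on an object; FORCE is the grip in N (left out, the last holds). Time passes only in rows, so rows that repeat a pose let the fingers close. It gives the time, the measured TCP pose, the force and the opening at its end, in the units of the state.
- observe(): the state, without advancing time (a new reading comes with each control period).
- snapshot(name): name is "scene" or "side" or "wrist"; returns the picture (480x640x3 uint8, blue, green, red); there is no depth.
- calibration(name): a dict with "fx", "fy", "cx", "cy" (pixels), "position" and "attitude" of the camera in the world; the wrist camera has in their place "mount" (4x4, takes a point from camera to tool coordinates, whose origin is the TCP and whose axes are the tool frame's). Camera axes: x right, y up, looking along -z (the intrinsics and any distortion apply to the point x, -y, -z); pixel columns grow to the right and rows downward; lengths in m; the calibration is good to about 2 mm. A picture is of the moment at which its call begins: read the wrist's pose just before it. calibration takes no time and is no camera call.
- close_job(): hands the job in, once; it reports no verdict.
Trained networks look in the newest picture that a camera, given by its name, has taken for a name from the list of things; names that differ only in an ending like _2 or _b are one class to them, and where a whole thing is asked for, a point or a joint stands for the part that bears it (a point fixed in the world has none). Each returns a list of dicts, best first, with "confidence" (0 to 1); they miss things now and then, are a little off and sometimes report something else, mostly with a low value. They report only what shows in the picture. A call takes as long as a camera call. They do not tell look-alikes from the thing itself.
- recognise(thing, camera): "xy" ([column, row] in pixels, amid what is visible of it).
- landmark_of(thing, camera): "xy" ([column, row] in pixels: a listed point, or the origin of a listed thing).
The state is a dict: "t": time; "joint_pos": joint angles; "joint_velocities": joint speeds; "tau": joint torques, N m; "tool_pos": TCP position; "eef_rot": TCP orientation; "contact_force": force on the tool from outside, world axes, zero at the start; "ft_torque": the same for the moment, N m; "opening": finger opening in m.
Only numpy, scipy, OpenCV 4.12 (cv2) and the standard library are available. Lean on these libraries where they do the work, as an engineer would, in place of code of your own. Each camera call takes 0.05 s, during which the arm holds its last target. There are 200 camera calls.

## Working session

There is one attempt and no reset: what is moved stays moved. The work goes in short steps, Python scripts to look and compute and a shell command to move; the robot and the scene stay as the last step left them, time stands still between calls to the robot, and variables do not carry over. Pictures are saved under pics/ and viewed, about 8 in all and at most 12, crops included, and the job is handed in when it is done.

```bash
ls; mkdir -p pics; cat > h.py <<'E'
from rig import *
import numpy as np, cv2
from scipy.spatial.transform import Rotation as R
def toolT():
    s=observe(); T=np.eye(4); T[:3,:3]=R.from_euler('xyz',s['eef_rot']).as_matrix(); T[:3,3]=s['tool_pos']; return T
def camT(c,T=None):
    k=calibration(c)
    if 'mount' in k: return k,(toolT() if T is None else T)@np.array(k['mount'])
    M=np.eye(4); a=np.array(k['attitude'])
    M[:3,:3]=a if a.shape==(3,3) else R.from_euler('xyz',a).as_matrix(); M[:3,3]=k['position']; return k,M
def ray(c,xy,T=None):
    k,M=camT(c,T); d=np.array([(xy[0]-k['cx'])/k['fx'],-(xy[1]-k['cy'])/k['fy'],-1]); return M[:3,3],M[:3,:3]@d
def atz(c,xy,z,T=None):
    o,d=ray(c,xy,T); return o+d*(z-o[2])/d[2]
def proj(c,p,T=None):
    k,M=camT(c,T); q=np.linalg.inv(M)@np.append(p,1); return np.array([k['cx']+k['fx']*q[0]/-q[2],k['cy']-k['fy']*q[1]/-q[2]])
E
python3 - <<'E'
from h import *
np.set_printoptions(precision=4,suppress=True)
for c in ("scene","side","wrist"):
    print(c,calibration(c)); T=toolT()
    cv2.imwrite(f"pics/{c}0.png",snapshot(c))
    for n,z in (("cell_a_center",.04),("cell_broken_center",.039),("rack",0),("scrap_bin",0),("gauge",0),("beam",.065)):
        for d in landmark_of(n,c)[:5]:
            print(n,np.round(d['xy'],1),round(d['confidence'],2),atz(c,d['xy'],z,T))
print(observe())
E
```

```text
pics
scene {'fx': 541.5234239693125, 'fy': 541.5234239693125, 'cx': 319.86569305862736, 'cy': 251.54347563123542, 'position': array([-0.2836, -0.6898,  0.8341]), 'attitude': array([ 0.9639, -0.0222, -0.846 ])}
cell_a_center [289.9 215.8] 0.72 [0.6593 0.2351 0.04  ]
cell_a_center [350.3 303.5] 0.64 [ 0.4776 -0.1314  0.04  ]
cell_broken_center [255.3 231.7] 0.53 [0.5362 0.2459 0.039 ]
rack [261.4 238.8] 0.59 [0.5631 0.2527 0.    ]
scrap_bin [467.3 374.7] 0.8 [ 0.5045 -0.4207  0.    ]
gauge [349.  326.5] 0.94 [ 0.4515 -0.1514 -0.    ]
beam [353.1 301.9] 0.96 [ 0.462  -0.1501  0.065 ]
side {'fx': 599.4018757847249, 'fy': 599.4018757847249, 'cx': 313.1176981954885, 'cy': 234.8388386388119, 'position': array([0.2247, 1.2346, 0.5679]), 'attitude': array([ 1.202 ,  0.01  , -2.9111])}
cell_a_center [225.8 291.2] 0.61 [0.6401 0.2412 0.04  ]
cell_broken_center [273.8 301.1] 0.68 [0.5359 0.2599 0.039 ]
cell_broken_center [347.3 242.8] 0.68 [ 0.4515 -0.062   0.039 ]
rack [264.5 316.7] 0.82 [0.5576 0.2547 0.    ]
rack [222.7 288.3] 0.4 [0.6831 0.1542 0.    ]
scrap_bin [350.7 204.9] 0.63 [ 0.5122 -
[... 333 characters left out ...]
 [-0.0011, -0.9588, -0.2839, -0.0715],
       [ 0.0005,  0.2839, -0.9588, -0.1429],
       [ 0.    ,  0.    ,  0.    ,  1.    ]])}
beam [ 80.3 106.7] 0.24 [0.4453 0.084  0.065 ]
beam [ 87.8 261.9] 0.16 [ 0.4301 -0.0384  0.065 ]
{'t': 1.05, 'joint_pos': array([-0.0955,  0.4936,  1.3455, -0.    ,  1.3025, -0.0955]), 'joint_velocities': array([ 0.0013,  0.0012,  0.0012, -0.0003,  0.0009,  0.0007]), 'tau': array([ -0.001 , -88.2036, -38.4272,  -0.0001,   0.001 ,   0.    ]), 'tool_pos': array([0.625 , 0.    , 0.2313]), 'eef_rot': array([-3.1416,  0.    ,  0.    ]), 'contact_force': array([-0.0372, -0.0957, -0.5639]), 'ft_torque': array([ 0.0261, -0.0451,  0.0347]), 'opening': 0.08540471640522612}
```

View pictures.

View pics/scene0.png

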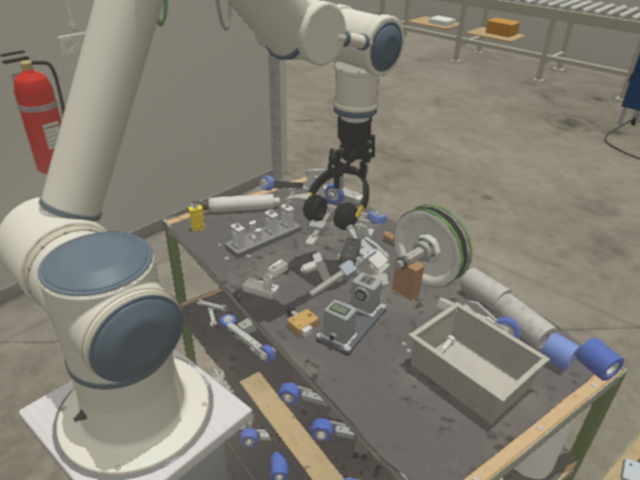

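View pics/side0.png

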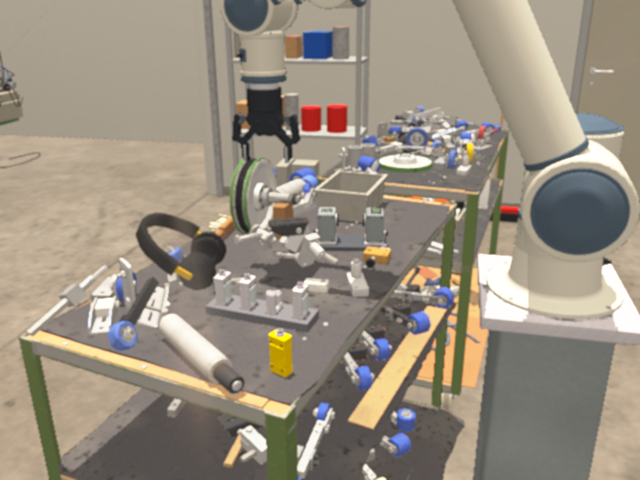

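```bash
python3 -m pendant '[-0.16,-0.68,0,0,0, -0.16,-0.68,0,0,0, -0.16,-0.68,0,0,0, -0.16,-0.68,0,0,0, -0.16,-0.68,0,0,0, -0.16,-0.68,0,0,0, -0.16,-0.68,0,0,0]'
python3 - <<'E'
from h import *
np.set_printoptions(precision=4,suppress=True)
c="wrist"; T=toolT(); im=snapshot(c); print(T[:3,3],observe()['eef_rot'])
cv2.imwrite("pics/w1.png",im)
for n,z in (("cell_a_center",.04),("cell_broken_center",.039),("rack",0)):
    for d in landmark_of(n,c)[:5]:
        print(n,np.round(d['xy'],1),round(d['confidence'],2),atz(c,d['xy'],z,T))
E
```

```text
t: 1.92
tool_pos: [0.5612, 0.2715, 0.2313]
eef_rot: [3.141, -0.0, 0.0]
contact_force: [0.2, -0.8, -0.0]
opening: 0.0853
[0.5612 0.2715 0.2313] [ 3.1413  0.     -0.0007]
cell_a_center [425. 247.] 0.71 [0.6528 0.2385 0.04  ]
cell_broken_center [298.7 234.1] 0.58 [0.5406 0.25   0.039 ]
rack [330.3 227. ] 0.91 [0.5691 0.2465 0.    ]
```

View pics/w1.png

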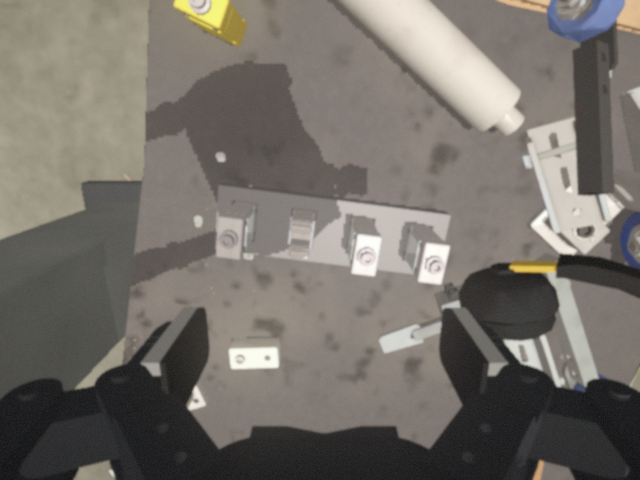

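```bash
python3 - <<'E'
from h import *
import rig
np.set_printoptions(precision=4,suppress=True)
print([n for n in dir(rig) if not n.startswith('_')], getattr(rig,'grip_depth',None))
T=np.eye(4);T[:3,:3]=R.from_euler('xyz',[3.1413,0,-.0007]).as_matrix();T[:3,3]=[.5612,.2715,.2313]
N=[atz('wrist',p,.084,T) for p in((229,239),(366,256),(434,265))]
for p in N: print(p)
A=np.array(N)[:,:2]; s=np.array([-82.5,27.5,82.5])/1e3
px=np.polyfit(s,A[:,0],1);py=np.polyfit(s,A[:,1],1); print("center",px[1],py[1],"scale",np.hypot(px[0],py[0]),"yaw",np.arctan2(py[0],px[0]))
for k in s.tolist()+[-.0275]: print(k,px[1]+k*px[0],py[1]+k*py[0])
for p in((219,186),(451,212),(216,257)): print('rackcorner',atz('wrist',p,.017,T))
for p in((229,344),(279,368)): print('nylon',atz('wrist',p,.024,T))
im=cv2.imread('pics/w1.png')[170:300,200:470]; cv2.imwrite('pics/w1c.png',cv2.resize(im,None,fx=2.9,fy=2.9,interpolation=cv2.INTER_CUBIC))
E
```

```text
['MotionError', 'calibration', 'close_job', 'grip_depth', 'landmark_of', 'observe', 'recognise', 'snapshot'] 0.0187
[0.49   0.2586 0.084 ]
[0.5956 0.2449 0.084 ]
[0.6491 0.2375 0.084 ]
center 0.5694115309511735 0.24817359027502403 scale 0.9719752225572762 yaw -0.13148408826675662
-0.0825 0.4899157243827761 0.25868667750959334
0.0275 0.5959101331406392 0.24466922786350093
0.0825 0.6489073375195709 0.23766050304045472
-0.0275 0.5429129287617077 0.25167795268654714
rackcorner [0.4675 0.2893 0.017 ]
rackcorner [0.6806 0.2653 0.017 ]
rackcorner [0.4595 0.2211 0.017 ]
nylon [0.4674 0.1311 0.024 ]
nylon [0.5169 0.1033 0.024 ]
```

View pics/w1c.png

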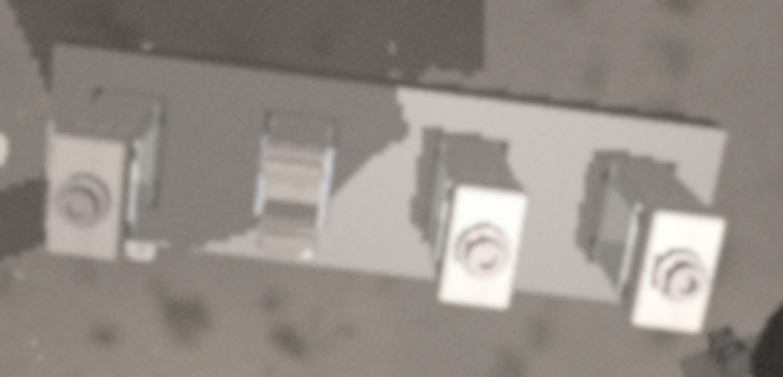

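```bash
python3 -m pendant '[-0.046,0.055,0,-0.7,0, -0.046,0.055,0,-0.7,0, -0.046,0.055,0,-0.7,0, -0.046,0.055,0,-0.7,0, -0.046,0.055,0,-0.7,0]'
python3 -m pendant '[0,0,0,-0.685,0.3, 0,0,0,-0.685,0.3, 0,0,0,-0.685,0.3, 0,0,0,-0.685,0.3, 0,0,0,-0.685,0.3]'
cat > look.py <<'E'
from h import *
import sys
np.set_printoptions(precision=4,suppress=True)
c="wrist"; T=toolT(); im=snapshot(c); print(T[:3,3],observe()['eef_rot'],observe()['opening'])
cv2.imwrite(sys.argv[1],im)
for a in sys.argv[2:]:
    n,z=a.split(':')
    for d in landmark_of(n,c)[:5]:
        print(n,np.round(d['xy'],1),round(d['confidence'],2),atz(c,d['xy'],float(z),T))
E
python3 look.py pics/w2.png rack:0 cell_broken_center:.039 cell_a_center:.04
```

```text
t: 2.75
tool_pos: [0.5431, 0.2485, 0.2313]
eef_rot: [3.142, 0.0, 0.73]
contact_force: [0.0, 0.4, 0.2]
opening: 0.0854
t: 3.38
tool_pos: [0.5432, 0.2482, 0.2314]
eef_rot: [3.142, 0.0, 1.442]
contact_force: [-0.4, 0.2, -1.2]
opening: 0.0597
[0.5432 0.2482 0.2314] [3.1415 0.0001 1.4405] 0.05991877927476962
rack [325.6 227.9] 0.92 [0.5698 0.2461 0.    ]
cell_broken_center [325.9 208. ] 0.77 [0.5421 0.2497 0.039 ]
cell_a_center [322.9 318.9] 0.77 [0.6468 0.2336 0.04  ]
```

View pics/w2.png

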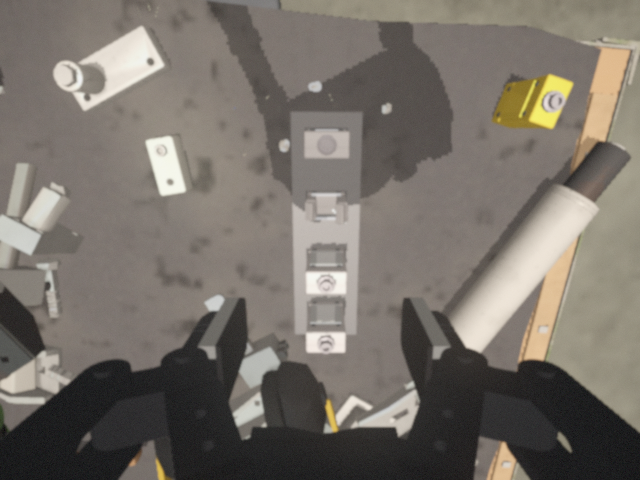

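```bash
python3 -m pendant '[0.003,-0.002,0.15,0,0.3, 0.003,-0.002,0.3,0,0.3, 0.003,-0.002,0.42,0,0.3, 0.003,-0.002,0.5,0,0.3, 0.003,-0.002,0.528,0,0.3, 0.003,-0.002,0.528,0,0.3]' 40
python3 look.py pics/w3.png
```

```text
t: 4.32
tool_pos: [0.5427, 0.2497, 0.0203]
eef_rot: [-3.141, 0.0, 1.442]
contact_force: [0.3, 0.1, 1.5]
opening: 0.0601
[0.5427 0.2497 0.0203] [ 3.1405 -0.0004  1.4423] 0.05952545159871517
```

View pics/w3.png

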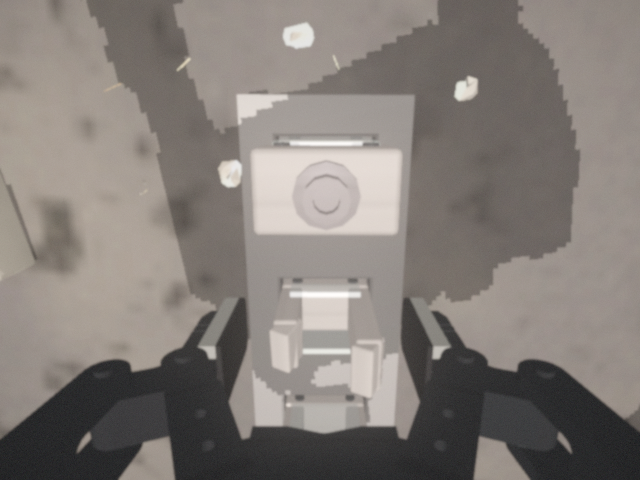

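```bash
python3 -m pendant '[0,0,0,0,0.6, 0,0,0,0,0.8, 0,0,0,0,0.9, 0,0,0,0,0.9]' 40
python3 -m pendant '[0,0,-0.05,0,0.9, 0,0,-0.15,0,0.9, 0,0,-0.3,0,0.9, 0,0,-0.45,0,0.9, 0,0,-0.6,0,0.9, 0,0,-0.6,0,0.9]'
python3 - <<'E'
from h import *
np.set_printoptions(precision=4,suppress=True)
im=snapshot("scene"); cv2.imwrite("pics/s2.png",cv2.resize(im[180:420,170:490],None,fx=2.5,fy=2.5,interpolation=cv2.INTER_CUBIC))
# bin rim corners estimate by hand: rim z .086
for p in((411,347),(459,306),(546,357),(497,412)): print(atz('scene',p,.086))
snapshot("side")
for c in('scene','side'):
  for n,z in(("scrap_bin",0),):
    for d in landmark_of(n,c)[:2]: print(c,d['confidence'],atz(c,d['xy'],z))
E
```

```text
t: 4.88
tool_pos: [0.544, 0.2502, 0.0226]
eef_rot: [3.138, -0.002, 1.442]
contact_force: [-2.0, -0.3, 9.9]
opening: 0.0334
t: 5.62
tool_pos: [0.5452, 0.2507, 0.2686]
eef_rot: [3.13, -0.006, 1.442]
contact_force: [0.3, 0.9, -1.3]
opening: 0.0335
[ 0.4125 -0.332   0.086 ]
[ 0.5858 -0.339   0.086 ]
[ 0.5668 -0.538   0.086 ]
[ 0.3819 -0.5281  0.086 ]
scene 0.91 [ 0.5016 -0.4168 -0.    ]
side 0.9 [ 0.5109 -0.4381  0.    ]
```

View pics/s2.png

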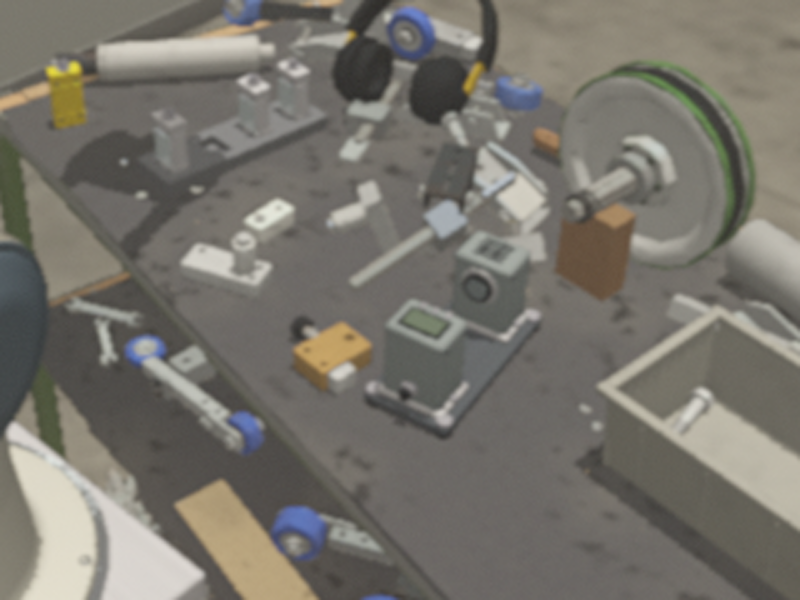

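```bash
python3 -m pendant '[-0.775,-0.14,-0.1,0,0.9, -0.775,-0.14,-0.1,0,0.9, -0.775,-0.14,-0.1,0,0.9, -0.775,-0.14,-0.1,0,0.9, -0.775,-0.14,-0.1,0,0.9, -0.775,-0.14,-0.1,0,0.9, -0.775,-0.14,-0.1,0,0.9]'
python3 look.py pics/w4.png scrap_bin:0 gauge:0 beam:.065
```

```text
t: 6.7
tool_pos: [0.4467, -0.0507, 0.3007]
eef_rot: [3.141, -0.001, 1.441]
contact_force: [0.4, -0.0, 0.3]
opening: 0.0336
[ 0.4467 -0.0507  0.3007] [ 3.1413 -0.0012  1.442 ] 0.03339226157421797
scrap_bin [ 24.7 277.9] 0.88 [ 0.5063 -0.4228  0.    ]
gauge [236.6 214.6] 0.83 [ 0.4624 -0.1542  0.    ]
beam [226.9 228.1] 0.8 [ 0.4621 -0.1499  0.065 ]
```

View pics/w4.png

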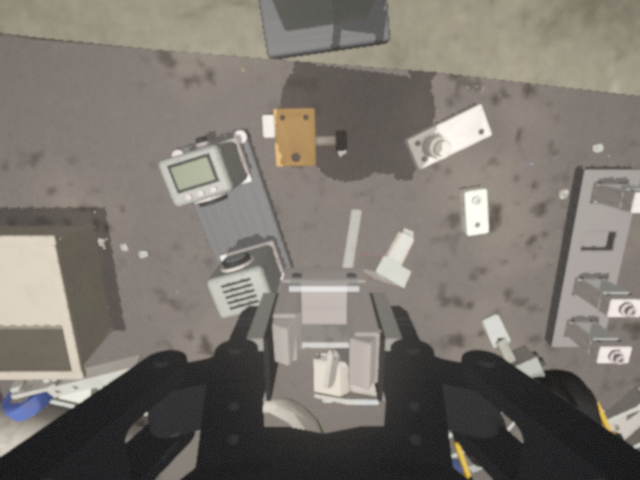

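```bash
python3 -m pendant '[-0.91,0.25,0,0,0.9, -0.91,0.25,0,0,0.9, -0.91,0.25,0,0,0.9, -0.91,0.25,0,0,0.9, -0.91,0.25,0,0,0.9, -0.91,0.25,0,0,0.9, -0.91,0.25,0,0,0.9, -0.91,0.25,0,0,0.9]'
python3 look.py pics/w5.png scrap_bin:0
```

```text
t: 7.9
tool_pos: [0.5008, -0.4223, 0.2999]
eef_rot: [-3.142, -0.002, 1.445]
contact_force: [0.1, -0.4, -1.8]
opening: 0.0335
[ 0.5008 -0.4223  0.2999] [ 3.1413 -0.0018  1.4453] 0.03302908189257004
scrap_bin [324.5 195. ] 0.79 [ 0.5068 -0.4221  0.    ]
```

View pics/w5.png

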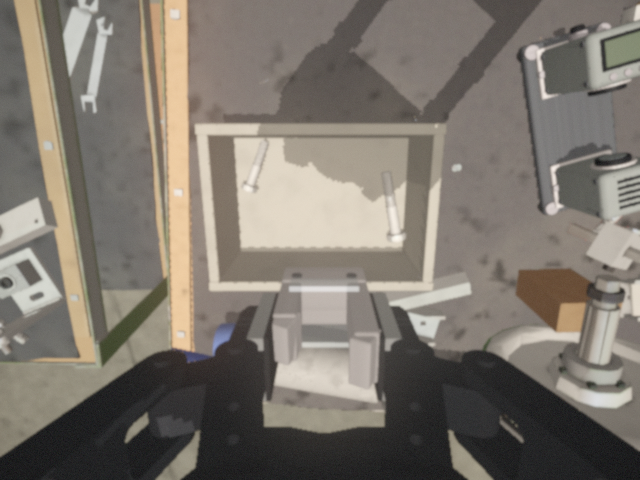

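```bash
python3 -m pendant '[0,0.015,0.15,0,0.9, 0,0.015,0.3,0,0.9, 0,0.015,0.45,0,0.9, 0,0.015,0.58,0,0.9, 0,0.015,0.65,0,0.9, 0,0.015,0.65,0,0.9, 0,0.015,0.65,0,0.2, 0,0.015,0.65,0,0.2, 0,0.015,0.65,0,0.2, 0,0.015,0.65,0,0.2]'
python3 -m pendant '[0,0,-0.15,0,0.2, 0,0,-0.3,0,0.2, 0,0,-0.45,0,0.2, 0,0,-0.62,0,0.2, 0,0,-0.65,0,0.2]'
python3 look.py pics/w6.png
```

```text
t: 9.25
tool_pos: [0.5071, -0.4222, 0.0412]
eef_rot: [3.14, -0.001, 1.445]
contact_force: [-0.3, 0.1, 0.9]
opening: 0.0678
t: 9.88
tool_pos: [0.5077, -0.4233, 0.3062]
eef_rot: [3.135, 0.003, 1.445]
contact_force: [-1.0, 0.2, -1.0]
opening: 0.0684
[ 0.5077 -0.4233  0.3062] [3.135  0.0032 1.4454] 0.06850985569397122
```

View pics/w6.png

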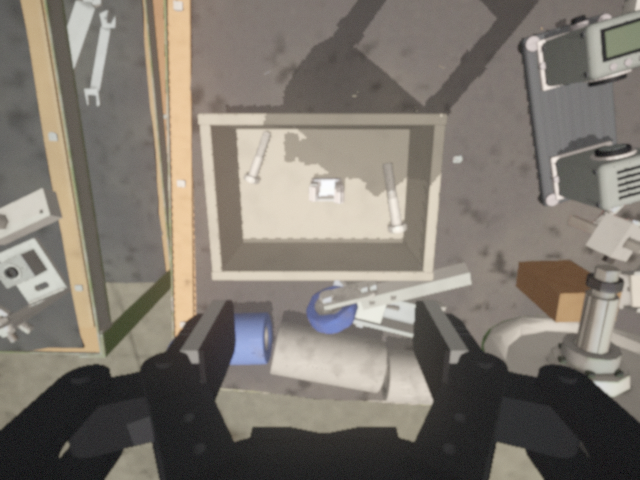

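```bash
python3 -m pendant '[0.66,-0.33,0,0,0.2, 0.66,-0.33,0,0,0.2, 0.66,-0.33,0,0,0.2, 0.66,-0.33,0,0,0.2, 0.66,-0.33,0,0,0.2, 0.66,-0.33,0,0,0.2, 0.66,-0.33,0,0,0.2]'
python3 look.py pics/w7.png gauge:0 beam:.065
python3 - <<'E'
import cv2
im=cv2.imread('pics/w7.png'); cv2.imwrite('pics/w7c.png',cv2.resize(im[90:340,180:470],None,fx=2.4,fy=2.4,interpolation=cv2.INTER_CUBIC))
E
```

```text
t: 10.8
tool_pos: [0.4099, -0.1452, 0.3046]
eef_rot: [3.135, 0.003, 1.446]
contact_force: [-1.0, -0.1, 0.1]
opening: 0.0681
[ 0.4099 -0.1452  0.3046] [3.1351 0.0033 1.4451] 0.06801127415185987
gauge [324.9 233.6] 0.91 [ 0.4641 -0.1522  0.    ]
beam [321.4 251.9] 0.56 [ 0.4648 -0.1558  0.065 ]
```

View pics/w7c.png

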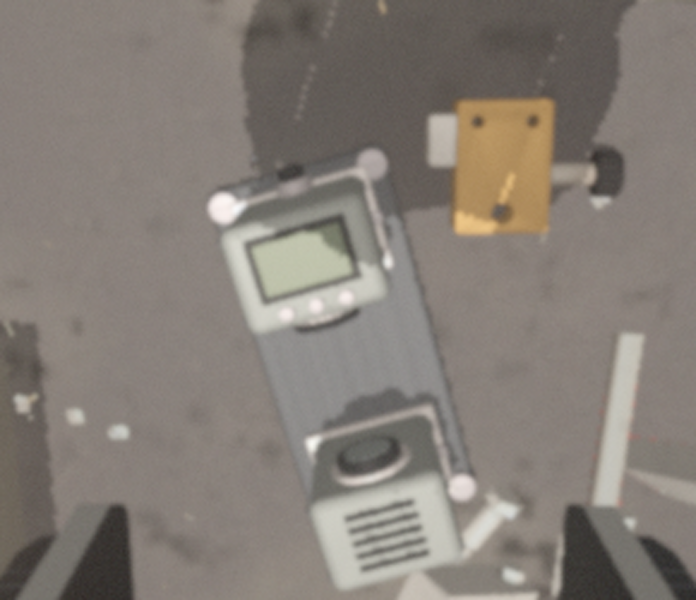

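```bash
python3 - <<'E'
from h import *
np.set_printoptions(precision=4,suppress=True)
T=np.eye(4);T[:3,:3]=R.from_euler('xyz',[3.1351,.0033,1.4451]).as_matrix();T[:3,3]=[.4099,-.1452,.3046]
P=lambda p,z:atz('wrist',(p[0]/2.4+180,p[1]/2.4+90),z,T)[:2]
a=lambda u,v:np.arctan2(*(v-u)[::-1])
s=[P(p,.014) for p in((222,207),(372,163),(461,488))]
print("screws",s,"mid",(s[0]+s[2])/2,"yaw",a(s[1],s[2]),"perp",a(s[0],s[1])-np.pi/2,[np.linalg.norm(s[1]-q) for q in(s[0],s[2])])
e=[P(p,.012) for p in((400,210),(465,470))];print("edge",a(*e))
h=[P(p,.092) for p in((222,235),(390,290),(258,332),(340,590),(465,555),(310,508))]
print("h1 side",a(h[0],h[2]),"h1 face",a(h[2],h[1])-np.pi/2,np.linalg.norm(h[2]-h[1]),"h2 side",a(h[5],h[3]),"face",a(h[3],h[4])-np.pi/2)
print("left side line h1->h2",a(h[0],h[3]),a(h[2],h[5]),np.linalg.norm(h[0]-h[3]), 'right',a(h[1],h[4]))
x=(h[0]+h[3])/2; print("mid outer -y side",x,"-> centre", x+.029*np.array([-np.sin(.19),np.cos(.19)]))
E
```

```text
screws [array([ 0.3884, -0.2006]), array([ 0.3772, -0.1304]), array([ 0.5408, -0.1048])] mid [ 0.4646 -0.1527] yaw 0.15502841038154186 perp 0.1568558033569083 [np.float64(0.07109185703484752), np.float64(0.16558246255950534)]
edge 0.1370874078879817
h1 side 0.19622481043361256 h1 face 0.19165585278208397 0.05377417718672807 h2 side 0.18819484218702892 face 0.18284845075724143
left side line h1->h2 0.1610448065085466 0.12891254857982837 0.15724731552289462 right 0.15859377631259983
mid outer -y side [ 0.4675 -0.1781] -> centre [ 0.462  -0.1496]
```

```bash
python3 -m pendant '[0.9,0.34,0,0,0.3, 0.9,0.34,0,0,0.3, 0.9,0.34,0,0,0.3, 0.9,0.34,0,0,0.3, 0.9,0.34,0,0,0.3, 0.9,0.34,0,0,0.3, 0.9,0.34,0,0,0.3, 0.9,0.34,0,0,0.3, 0.9,0.34,0,0,0.3]'
cat > go.py <<'E'
from h import *
import sys
g=np.array([float(v) for v in sys.argv[1:4]]); yaw=float(sys.argv[4])
T=toolT(); s=observe(); d=T[:3,:3].T@(g-T[:3,3])/.4
print("rows",np.round(d,4),"turn",round((s['eef_rot'][2]-yaw)/np.radians(60),4))
E
python3 look.py pics/w8.png rack:0 cell_a_center:.04; python3 go.py .5973 .2421 .15 1.441;
```

```text
t: 12.08
tool_pos: [0.5901, 0.1928, 0.3041]
eef_rot: [3.136, 0.004, 1.443]
contact_force: [-0.2, -0.2, 0.1]
opening: 0.0597
[0.5901 0.1928 0.3041] [3.1355 0.0034 1.4429] 0.0596896566154411
rack [370.3 161.8] 0.75 [0.5676 0.2464 0.    ]
rack [371.  189.1] 0.71 [0.5983 0.2444 0.    ]
cell_a_center [366.7 240.7] 0.92 [0.6463 0.2308 0.04  ]
rows [ 1.250e-01 -3.000e-04  3.859e-01] turn 0.002
```

```bash
python3 -m pendant '[0.125,0,0,0,0.3, 0.125,0,0.12,0,0.3, 0.125,0,0.25,0,0.3, 0.125,0,0.36,0,0.3, 0.125,0,0.36,0,0.3, 0.125,0,0.36,0,0.3]' 40
python3 look.py pics/w9.png rack:0 cell_a_center:.04
python3 - <<'E'
from h import *
np.set_printoptions(precision=4,suppress=True)
# scene views check
for c in('scene','side'):
    snapshot(c)
    for n,z in(("cell_a_center",.04),("rack",0)):
        for d in landmark_of(n,c)[:4]: print(c,n,round(d['confidence'],2),atz(c,d['xy'],z))
E
python3 go.py .5973 .2421 .024 1.441
```

```text
t: 12.98
tool_pos: [0.5983, 0.2421, 0.1624]
eef_rot: [3.133, 0.002, 1.443]
contact_force: [-0.1, -0.2, 1.1]
opening: 0.0592
[0.5983 0.2421 0.1624] [3.1321 0.0018 1.4427] 0.05995847672925042
rack [324.6 179.7] 0.68 [0.5702 0.2455 0.    ]
cell_a_center [325.3 297.5] 0.67 [0.6503 0.2358 0.04  ]
scene cell_a_center 0.84 [0.661  0.2278 0.04  ]
scene cell_a_center 0.52 [0.561  0.2081 0.04  ]
scene rack 0.94 [0.5631 0.2535 0.    ]
scene rack 0.49 [ 0.4872  0.1103 -0.    ]
side cell_a_center 0.79 [0.6416 0.2288 0.04  ]
side rack 0.55 [0.5626 0.2525 0.    ]
side rack 0.28 [0.4041 0.0803 0.    ]
rows [ 0.0008 -0.0028  0.3418] turn 0.002
```

```bash
python3 -m pendant '[0.001,-0.003,0.12,0,0.3, 0.001,-0.003,0.24,0,0.3, 0.001,-0.003,0.31,0,0.3, 0.001,-0.003,0.342,0,0.3, 0.001,-0.003,0.342,0,0.3, 0.001,-0.003,0.342,0,0.3]' 40
python3 look.py pics/w10.png; python3 go.py .5973 .2421 .024 1.441
```

```text
t: 14.18
tool_pos: [0.598, 0.2425, 0.0252]
eef_rot: [3.133, 0.002, 1.443]
contact_force: [0.0, 0.1, 0.6]
opening: 0.0599
[0.598  0.2425 0.0252] [3.1328 0.0021 1.4431] 0.05980681104326386
rows [-0.0011 -0.0018  0.0032] turn 0.002
```

```bash
python3 - <<'E'
import cv2,numpy as np
im=cv2.imread('pics/w10.png',0)[230:430,200:460]
# intensity profile across a few rows through the cell top, and columns
for r in (300,330,360,390):
    v=cv2.imread('pics/w10.png',0)[r,215:440:5]; print(r,v.tolist())
E
```

```text
300 [157, 148, 136, 140, 138, 63, 91, 130, 148, 147, 149, 149, 150, 156, 159, 160, 162, 160, 189, 189, 189, 191, 190, 190, 191, 190, 188, 160, 162, 162, 157, 156, 151, 149, 147, 147, 144, 118, 65, 97, 141, 137, 150, 154, 154]
330 [136, 136, 63, 59, 60, 62, 62, 153, 147, 147, 147, 152, 151, 138, 96, 97, 138, 154, 154, 155, 155, 155, 156, 156, 155, 158, 155, 156, 124, 96, 96, 153, 154, 149, 149, 147, 147, 127, 64, 63, 60, 60, 103, 138, 139]
360 [73, 75, 57, 54, 60, 61, 152, 154, 197, 148, 203, 212, 213, 211, 211, 212, 213, 212, 213, 213, 212, 213, 213, 213, 213, 214, 213, 213, 214, 213, 213, 213, 212, 214, 196, 200, 178, 149, 112, 63, 61, 60, 62, 78, 75]
390 [56, 60, 54, 59, 155, 155, 156, 156, 175, 199, 190, 211, 210, 210, 210, 210, 210, 183, 185, 136, 135, 136, 134, 134, 132, 144, 182, 178, 212, 212, 212, 212, 213, 211, 194, 198, 152, 156, 158, 153, 124, 53, 59, 59, 56]
```

```bash
python3 -m pendant '[0,0,0,0,0.6, 0,0,0,0,0.7, 0,0,0,0,0.9, 0,0,0,0,0.9]' 50
python3 -m pendant '[0,0,-0.05,0,0.9, 0,0,-0.12,0,0.9, 0,0,-0.25,0,0.9, 0,0,-0.4,0,0.9, 0,0,-0.6,0,0.9, 0,0,-0.6,0,0.9, 0,0,-0.6,0,0.9]'
python3 -c "
from h import *
cv2.imwrite('pics/w11.png',snapshot('wrist'))
cv2.imwrite('pics/s11.png',snapshot('side'))"
python3 go.py .464 -.1525 .2 1.729
```

```text
t: 14.72
tool_pos: [0.5986, 0.2426, 0.0264]
eef_rot: [3.131, 0.001, 1.443]
contact_force: [-0.6, -1.8, 9.9]
opening: 0.0333
t: 15.6
tool_pos: [0.5967, 0.2435, 0.2681]
eef_rot: [3.128, 0.0, 1.443]
contact_force: [-0.4, -1.1, -1.5]
opening: 0.0334
rows [-1.0226 -0.2021  0.1636] turn -0.273
```

```bash
python3 -m pendant '[-0.14,-0.08,-0.04,0,0.9, -0.28,-0.16,-0.08,0,0.9, -0.42,-0.24,-0.08,0,0.9, -0.56,-0.28,-0.08,-0.1,0.9, -0.7,-0.28,-0.08,-0.2,0.9, -0.82,-0.26,-0.08,-0.27,0.9, -0.92,-0.22,-0.08,-0.27,0.9, -0.98,-0.2,-0.08,-0.27,0.9, -1,-0.2,-0.08,-0.27,0.9, -1,-0.2,-0.08,-0.27,0.9]'
python3 look.py pics/w12.png gauge:0 beam:.065; python3 go.py .464 -.1525 .2 1.728
```

```text
t: 16.95
tool_pos: [0.4645, -0.143, 0.2965]
eef_rot: [3.135, 0.003, 1.725]
contact_force: [-0.7, 0.2, -1.0]
opening: 0.033
[ 0.4645 -0.143   0.2965] [3.1347 0.0034 1.726 ] 0.033464375139797234
gauge [318.4 186.1] 0.69 [ 0.4627 -0.1513  0.    ]
beam [313.7 195.6] 0.6 [ 0.4623 -0.1548  0.065 ]
beam [614.  393.4] 0.54 [0.6312 0.2107 0.065 ]
rows [-0.0237 -0.0079  0.2431] turn -0.0012
```

```bash
python3 - <<'E'
from h import *
for f,T0 in(('w7',([3.1351,.0033,1.4451],[.4099,-.1452,.3046])),('w12',([3.1347,.0034,1.726],[.4645,-.143,.2965]))):
    T=np.eye(4);T[:3,:3]=R.from_euler('xyz',T0[0]).as_matrix();T[:3,3]=T0[1]
    g=cv2.imread(f'pics/{f}.png',0)
    for l in cv2.createLineSegmentDetector().detect(cv2.GaussianBlur(g,(3,3),0))[0][:,0]:
        L=np.hypot(l[2]-l[0],l[3]-l[1])
        if L<28: continue
        p,q=[atz('wrist',x,.012,T)[:2] for x in(l[:2],l[2:])]
        m=(p+q)/2
        if np.hypot(*(m-[.464,-.152]))>.13: continue
        a=np.arctan2(*(q-p)[::-1]); a=(a+np.pi/4)%(np.pi/2)-np.pi/4
        if .05<a<.27: print(f,l.round(),round(L),'yaw',round(a,3),m.round(3))
E
```

```text
w7 [295. 227. 335. 215.] 41 yaw 0.169 [ 0.444 -0.162]
w7 [318. 183. 287. 192.] 33 yaw 0.146 [ 0.405 -0.17 ]
w7 [327. 158. 285. 170.] 43 yaw 0.145 [ 0.38  -0.163]
w7 [288. 216. 279. 189.] 28 yaw 0.161 [ 0.419 -0.193]
w7 [330. 206. 290. 217.] 42 yaw 0.163 [ 0.433 -0.165]
w7 [363. 287. 308. 300.] 56 yaw 0.144 [ 0.536 -0.149]
w7 [358. 257. 317. 268.] 43 yaw 0.155 [ 0.498 -0.142]
w7 [285. 175. 325. 164.] 41 yaw 0.164 [ 0.385 -0.165]
w7 [272. 189. 284. 226.] 40 yaw 0.16 [ 0.424 -0.201]
w7 [293. 212. 324. 203.] 33 yaw 0.155 [ 0.428 -0.167]
w7 [370. 319. 362. 290.] 31 yaw 0.153 [ 0.555 -0.114]
w7 [309. 302. 320. 334.] 34 yaw 0.156 [ 0.566 -0.178]
w7 [368. 263. 345. 182.] 85 yaw 0.159 [ 0.453 -0.114]
w7 [329. 170. 296. 179.] 35 yaw 0.154 [ 0.392 -0.157]
w12 [329. 236. 299. 236.] 30 yaw 0.149 [ 0.517 -0.147]
w12 [292. 115. 332. 115.] 40 yaw 0.156 [ 0.389 -0.169]
w12 [301. 251. 331. 251.] 30 yaw 0.153 [ 0.534 -0.143]
w12 [297. 224. 339. 224.] 43 yaw 0.161 [ 0.503 -0.145]
w12 [346. 220. 301. 220.] 45 yaw 0.152 [ 0.497 -0.14 ]
w12 [338. 116. 338. 146.] 30 yaw 0.159 [ 0.401 -0.14 ]
w12 [336. 147. 292. 148.] 44 yaw 0.167 [ 0.421 -0.163]
w12 [344. 244. 287. 243.] 57 yaw 0.15 [ 0.526 -0.145]
w12 [332. 119. 296. 119.] 36 yaw 0.158 [ 0.393 -0.167]
w12 [346. 157. 346. 114.] 43 yaw 0.178 [ 0.404 -0.13 ]
w12 [279. 158. 282. 239.] 81 yaw 0.162 [ 0.483 -0.19 ]
```

```bash
python3 -m pendant '[-0.024,-0.008,0.12,0,0.9, -0.024,-0.008,0.24,0,0.9, -0.024,-0.008,0.34,0,0.9, -0.024,-0.008,0.36,0,0.9, -0.024,-0.008,0.36,0,0.9, -0.024,-0.008,0.36,0,0.9]'
python3 go.py .464 -.1525 .0514 1.728
```

```text
t: 17.85
tool_pos: [0.4652, -0.1529, 0.1547]
eef_rot: [3.132, 0.005, 1.727]
contact_force: [0.5, -0.4, -0.7]
opening: 0.0335
rows [ 0.003  -0.0054  0.2582] turn -0.0009
```

```bash
python3 -m pendant '[0.003,-0.003,0.08,0,0.9, 0.003,-0.003,0.16,0,0.9, 0.003,-0.003,0.22,0,0.9, 0.003,-0.003,0.258,0,0.9, 0.003,-0.003,0.258,0,0.9, 0.003,-0.003,0.258,0,0.9, 0.003,-0.003,0.258,0,0.9]'
python3 go.py .464 -.1525 .0514 1.728
python3 - <<'E'
from h import *
W=snapshot('wrist');S=snapshot('scene');D=snapshot('side')
cv2.imwrite('pics/fw.png',W);cv2.imwrite('pics/fs.png',S);cv2.imwrite('pics/fd.png',D)
r=lambda im,w,h:cv2.resize(im,(w,h),interpolation=cv2.INTER_CUBIC)
top=np.hstack([r(W,400,300),r(S[250:355,300:440],400,300)])
bot=np.hstack([r(D[170:275,285:425],400,300),r(D[240:345,190:330],400,300)])
cv2.imwrite('pics/final.png',np.vstack([top,bot]))
for c in('scene','side','wrist'):
    for n in('cell_a_center','beam'):
        for d in landmark_of(n,c)[:3]: print(c,n,d['xy'],round(d['confidence'],2),atz(c,d['xy'],.065))
    print(c,'predicted beam px',proj(c,[.464,-.1525,.065]))
E
```

```text
t: 18.73
tool_pos: [0.4655, -0.1526, 0.0525]
eef_rot: [3.131, 0.006, 1.727]
contact_force: [-0.3, -0.7, -1.2]
opening: 0.0336
rows [ 0.0008 -0.0037  0.0026] turn -0.001
scene cell_a_center [291.0, 214.6] 0.48 [0.63630236 0.20829103 0.065     ]
scene beam [352.7, 305.6] 0.59 [ 0.45166141 -0.15724184  0.065     ]
scene predicted beam px [354.52110697 301.96686683]
side cell_a_center [224.7, 286.9] 0.77 [0.62908045 0.27135855 0.065     ]
side cell_a_center [374.6, 259.5] 0.27 [0.36774179 0.08256682 0.065     ]
side beam [348.2, 220.2] 0.77 [ 0.46465872 -0.14662942  0.065     ]
side beam [349.1, 243.3] 0.43 [0.43584416 0.00389915 0.065     ]
side predicted beam px [348.87480016 219.43718132]
wrist predicted beam px [325.90860037 323.97371925]
```

View pics/final.png

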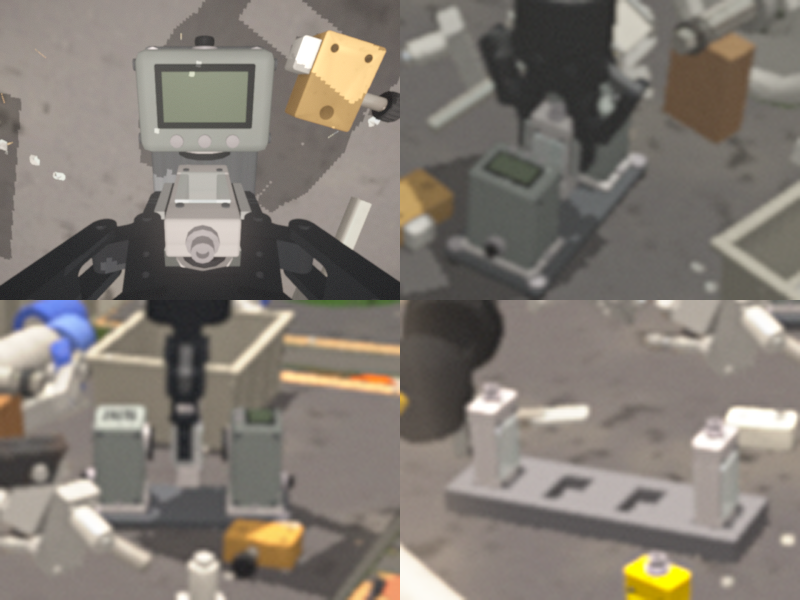

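```bash
python3 -c "
from rig import *
print(close_job()); s=observe(); print(s['t'],s['tool_pos'],s['opening'],s['contact_force'])"
```

```text
the job is handed in; nothing more can be done
None
the job is handed in; nothing more can be done
```

The broken cell is in the scrap bin, and a whole cell is held upright in the gauge's light path. I handed the job in at about 19 s, well under the 54 s limit.

- **Scrap:** I gripped the broken cell by its two posts and set it down in the middle of the bin. The picture afterwards showed it lying between the two bolts.
- **Whole cell:** I took the third cell along the rack, counting from the robot. It was gripped on its two matt sides at 50 N, and the measured opening was 33.5 mm.
- **Position in the gauge:** In the last pictures the cell stood midway between the barrels and centred across the gauge to within about 1–2 mm. By calculation its middle was at about z = 0.066 m (beam 0.065 m). The picture showed about 17 mm of clearance over the base plate.
- **Squareness:** The tool's yaw of 1.727 rad matches the gauge's measured 0.157 rad plus a quarter turn.
- **Surroundings:** The other two cells were still standing in the rack. The blocks and gauge looked undisturbed, although I checked the blocks only by eye. The measured contact force at the end was about 1.5 N.

**Checks that disagreed:**
- The scene camera's last network reading of the beam was about 13 mm off in x. I set it aside because the side camera, wrist camera and gauge edges all agreed.
- The networks did not pick out the cell held in the gauge, so that check rests on the pictures.
- The tool leaned about 0.6° at the end, nearly the same lean as when it gripped the cell.

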